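Index the rotary drilling jig to its next station

TASK

Bring the rotary drilling jig on the bench to its next station: pull its sprung index pin out by the black knob, turn the table clockwise (seen from above), and let the pin spring fully home in the next bush. That bush was set by hand, so its exact place has to be felt for: never force the table sideways against the pin while it is in a bush. Let go of the knob and leave the jars, the spanner and the small carton where they are.

Things in the scene. Friction and masses are not known exactly. Their poses are not given: they have to be found in the camera images.
- jig_axis (a point): The jig: a round grey cast base bolted to the bench, 276 mm across; its upper rim is a dark steel index ring (flat top face 45 mm above the bench), and an aluminium table 180 mm across turns in its middle, carrying a steel flange held by a nut and strap clamps (up to 93 mm high). This point is on the upright turning axis at the height of the ring's top face; z up.
- drill_guide (a point): Lower end of the steel drill guide (22 mm across) at the end of a grey arm over the table, 80 mm above the bench, 42 mm from the turning axis, on the far side from the robot. The arm runs outwards to a grey column 180 mm from the axis; all up to 138 mm high and fixed.
- knob (a point): Centre of the black knob of the index plunger: an upright cylinder 26 mm across, 24 mm tall, centre 100 mm above the bench with the pin home, 115 mm from the turning axis, on the robot's side. Below it a steel sleeve 17 mm across (top 86 mm above the bench) on a steel lug 36 mm wide (top 62 mm) that sticks out of the table. The knob goes round with the table and is pulled straight up. z up.
- plunger (a joint): How far knob and pin are pulled up, m: 0 is home, upper stop 0.015. A spring pushes them down with about 7.5 N at home, 10 N at 0.009 and 12 N at the stop. At 0.008 to 0.009 the nose of the pin rides on the face of the ring, above that it is clear. Over a bush the pin drops home by itself.
- table_top (a joint): Angle by which the table, with the knob, is turned clockwise seen from above, rad; 0 at the start, with the pin home in the fixed bush; end stops at -0.25 and 1.55. Turning takes about 3 N at the knob, some 1.5 N more with the pin riding on the ring. The table stays where it is left.
- index_ring: The dark steel index ring, fixed; origin on the turning axis at bench height, z up, x towards the fixed bush. The next bush, in a flat aluminium segment clamped flush on the ring by two small screws, lies 0.69 to 1.11 rad clockwise of the fixed one: set by hand, not measured. There are only these two. Bores 11.5 mm, flush with the face; between them the face is flat and smooth.
- pin: The steel index pin under the knob, 10 mm thick with a round nose; origin at the tip of its nose, 9 mm below the ring's face when home; z up. Pressing it with more than 30 N against the side of a bush (by turning the table with the pin in) harms it.
- jar_tall: Bystander: clear lidded jar of steel screws, 80 mm across, 118 mm high; origin at the centre of its underside.
- jar_short: Bystander: clear lidded jar of brass screws, 86 mm across, 88 mm high; origin at the centre of its underside.
- spanner: Bystander: open spanner, 170 mm long, lying flat.
- bush_box: Bystander: small carton, 75 x 55 x 38 mm; origin at the centre of its underside.

How it is judged (in metres and radians):
On the way, in this order (a step that is already met when the one before it is completed fails the run):
1. the pin is pulled out of its first bush (value of joint plunger above 0.0075 m), for 0.1 s.
2. the table is turned clockwise away from the first bush, with the pin out (value of joint table_top above 0.15 rad and value of joint plunger above 0.006 m), for 0.1 s.
At the end, for the whole second after the job is handed in: The table has been turned clockwise to the next bush (0.66 to 1.14 rad from its start) and is at rest, the index pin is fully home in that bush (plunger within 1.5 mm of its home stop), and the jars, the spanner and the carton are within 20 mm of where they were (value of joint plunger below 0.0015 m and value of joint table_top between 0.66 and 1.14 rad and velocity of joint table_top between -0.02 and 0.02 rad/s and distance of each of jar_tall, jar_short, spanner, bush_box from where it was at the start of the episode below 0.02 m); the robot touches nothing.
It fails at once if the pin, while in a bush (plunger below 5 mm), is pressed against the index ring with more than 30 N (contact force between pin and index_ring above 30 N and value of joint plunger below 0.005 m).
It fails at once if a bystander is moved by more than 20 mm (distance of any of jar_tall, jar_short, spanner, bush_box from where it was at the start of the episode above 0.02 m).
It also fails if it takes over 51 s, if anything falls off the work surface, if the arm or the gripper's body presses on something with over 40 N, if the wrist force passes 120 N, or if a joint passes its speed limit or range.

ROBOT

A 6-joint arm with a two-finger parallel gripper is mounted at the origin on the work surface. World frame = base frame: x ahead of the robot, y to its left, z up, the work surface at z = 0. Lengths are in mm, angles in rad, forces in N, time in s.
With the tool pointing down it reaches from about 350 to 875 mm from the base axis. Payload 4.2 kg.
Tool frame: the origin (TCP) lies midway between the tips of the shut fingers; the grasp point (between the pads) lies 19 mm behind it (env.grip_depth is the distance from the TCP to the grasp point, in mm); z points along the fingers, y is the line along which they close (so a half turn about z gives the same grasp; the last joint's range is limited). The gripper opens to 87 mm and grips with 3 to 60 N. Pads are 19 mm wide; open, the fingers measure 117 mm over their backs; the gripper's body (75 mm by 190 mm) begins 51 mm behind the grasp point.
Start: joints at [-0.89, 0.385, 0.008, 0, -1.194, -0.259], TCP at [255.889, -570.193, 222.55] pointing down, gripper open.
Joint ranges: [-3.14, 3.14], [-1.21, 2.06], [-1.07, 1.41], [-3.16, 2.05], [-2.99, -0.16], [-3.1, 3.1]. Speed limits (rad/s): [2.79, 2.79, 3.14, 3.14, 3.14, 3.14].

INTERFACE

Orientations are given as a unit quaternion [x, y, z, w].
In Python, from bench import env gives the robot as it stands.
- The arm moves only by the shell command python3 -m inch 'ROWS' [FORCE]. ROWS is JSON, a list of rows, each a list of 3 entries, a list of its own where there are three numbers: the closure, from 0 (fully open) to 1 (shut), then the shift along the world's x, y, z in m, then the turn, a rotation vector about the world's x, y, z in rad. In form: [[gripper, [dx, dy, dz], [wx, wy, wz]], ...]. A call has exactly 8 rows; each row shifts and turns the commanded pose from where the row before left it; what a row does not reach is not made up. A row lasts 1/12 s, in which the tool goes at most 41.7 mm and 7.16 degrees, less where a joint would pass 70% of its speed; a pose out of reach is approached as far as the arm can. A call with a gripper value outside its range is refused whole. The fingers move at their own pace and stop on an object; FORCE is the grip in N (left out, the last holds). Time passes only in rows, so rows that do not move let the fingers close, or fill a call up. It gives the time, the measured TCP pose, the force, the opening and the grip force at its end, in the units of the state.
- env.sense(): the state, without advancing time (a new reading comes with each control period).
- env.get_image(name): name is "scene" or "top" or "wrist"; returns a dict with "pixels" (400x640x3 uint8, red, green, blue), "fx", "fy", "cx", "cy" (pixels), "origin" and "orientation" of the camera in the world. Camera axes: x right, y down, z forward; pixel columns grow to the right and rows downward; lengths in mm; the calibration is good to about 2 mm. A picture is of the moment at which its call begins. There is no depth.
- env.job_done(): hands the job in; it is judged then, once.
The state is a dict: "time_s": time; "joint_pos": joint angles; "dq": joint speeds; "joint_torque": joint torques, N m; "position": TCP position; "tool_rot": TCP orientation; "ft_force": force on the tool from outside, world axes, zero at the start; "moment": the same for the moment, N m; "width": finger opening in mm; "finger_force": force on a finger pad.
Only numpy, scipy, OpenCV 4.12 (cv2) and the standard library are available. Lean on these libraries where they do the work, as an engineer would, in place of code of your own. Each camera call takes 0.05 s, during which the arm holds its last target. There are 200 camera calls.

## Working session

There is one attempt and no reset: what is moved stays moved. The work goes in short steps, Python scripts to look and compute and a shell command to move; the robot and the scene stay as the last step left them, time stands still between calls to the robot, and variables do not carry over. Pictures are saved under pics/ and viewed, at most 10 in all, crops included, and the job is handed in when it is done.

```bash
mkdir -p pics; ls; python3 - <<'E'
from bench import env
import cv2,json
s=env.sense(); print({k:s[k] for k in('time_s','position','tool_rot','ft_force','width')}, env.grip_depth)
for n in('scene','top'):
    im=env.get_image(n); cv2.imwrite(f'pics/{n}0.png',im['pixels'][:,:,::-1])
    print(n,{k:v for k,v in im.items() if k!='pixels'})
E
```

```text
pics
{'time_s': 0.0, 'position': array([ 255.65695143, -569.6638687 ,  221.45044317]), 'tool_rot': array([-2.09242101e-01,  9.77863254e-01,  1.06142121e-03, -2.69763279e-04]), 'ft_force': array([-0.66095182,  0.29775396, -0.12690498]), 'width': 87.40467602489396} 18.700000000000003
scene {'fx': 420.411843161627, 'fy': 420.411843161627, 'cx': 325.00810774588444, 'cy': 203.72740760821694, 'origin': array([1038.29057738, -202.11895862,  772.35598022]), 'orientation': array([ 0.80866435,  0.48382316, -0.1730219 , -0.28642721])}
top {'fx': 444.7124358555855, 'fy': 444.7124358555855, 'cx': 311.2210740804103, 'cy': 196.84631164336105, 'origin': array([ 388.19370815,   49.03064176, 1150.68589842]), 'orientation': array([ 0.7152773 , -0.69382756,  0.06445463, -0.05317247])}
```

View pics/scene0.png

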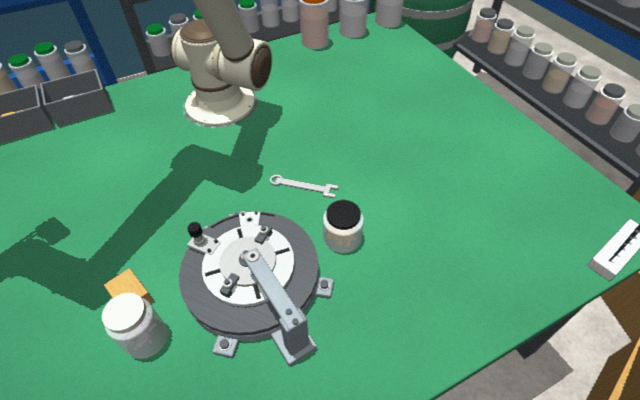

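View pics/top0.png

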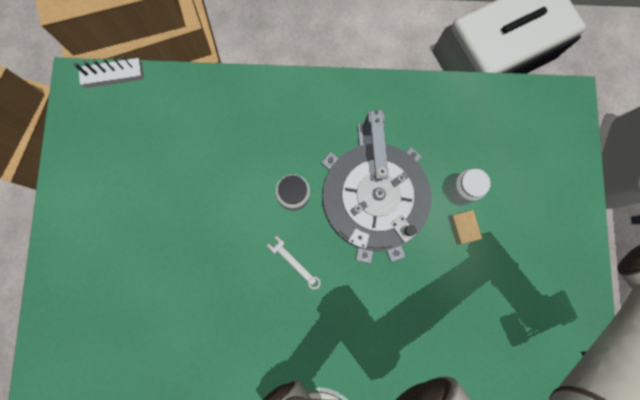

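The scene view shows the jig around (250,268), with the black knob at (196,230) and the aluminium segment near (250,222). In the top view the axis is at (379,194), the knob at (410,230) and the segment at (358,238). The tall jar and the carton are to its right, the short jar and the spanner to its left.

```bash
cat > h.py <<'E'
import numpy as np,cv2
from bench import env
from scipy.spatial.transform import Rotation as R
def ray(im,uv):
    uv=np.atleast_2d(uv).astype(float)
    d=np.c_[(uv[:,0]-im['cx'])/im['fx'],(uv[:,1]-im['cy'])/im['fy'],np.ones(len(uv))]
    return R.from_quat(im['orientation']).apply(d)
def plane(im,uv,z):
    d=ray(im,uv); o=im['origin']; return o+d*((z-o[2])/d[:,2])[:,None]
def tri(a,ua,b,ub):
    A=[];y=[]
    for im,u in((a,ua),(b,ub)):
        d=ray(im,u)[0]; d/=np.linalg.norm(d); P=np.eye(3)-np.outer(d,d); A.append(P); y.append(P@im['origin'])
    return np.linalg.lstsq(np.vstack(A),np.hstack(y),rcond=None)[0]
def blob(im,box,thr,lo=True):
    x0,y0,x1,y1=box; g=im['pixels'][y0:y1,x0:x1].max(2)
    m=((g<thr) if lo else (g>thr)).astype('uint8')
    n,l,s,c=cv2.connectedComponentsWithStats(m)
    i=1+s[1:,4].argmax(); return c[i]+[x0,y0],s[i]+np.array([x0,y0,0,0,0]),l==i
E
python3 - <<'E'
from h import *
t=env.get_image('top'); s=env.get_image('scene')
kt,st,_=blob(t,(400,222,420,240),45); ks,ss,_=blob(s,(185,218,207,243),45)
print(kt,st,ks,ss); print('knob',tri(t,kt,s,ks), plane(t,kt,106), plane(s,ks,100))
# ring: dark-ish grey low-saturation in top
hsv=cv2.cvtColor(t['pixels'],cv2.COLOR_RGB2HSV)
m=((hsv[...,1]<70)).astype('uint8'); m[:, :315]=0; m[:,440:]=0; m[:135]=0; m[262:]=0
m=cv2.morphologyEx(m,cv2.MORPH_OPEN,cv2.getStructuringElement(2,(31,31)))
c=max(cv2.findContours(m,0,2)[0],key=cv2.contourArea); p=plane(t,c[:,0],45)[:,:2]
for k in range(6):
    A=np.c_[2*p,np.ones(len(p))]; q=np.linalg.lstsq(A,(p**2).sum(1),rcond=None)[0]; r=np.sqrt(q[2]+q[0]**2+q[1]**2)
    e=np.hypot(*(p-q[:2]).T)-r; p=p[abs(e)<max(2,1.5*e.std())]
print('axis',q[:2],r,len(p),e.std())
crop=cv2.resize(t['pixels'][140:270,315:445,::-1],(560,560),interpolation=3)
crs=cv2.resize(s['pixels'][200:300,170:330,::-1],(800,500),interpolation=3)
cv2.imwrite('pics/tc.png',crop); cv2.imwrite('pics/sc.png',crs)
E
```

```text
Traceback (most recent call last):
  File "h.py", line 19, in blob
    i=1+s[1:,4].argmax(); return c[i]+[x0,y0],s[i]+np.array([x0,y0,0,0,0]),l==i
        ~~~~~~~~~~~~~~^^
ValueError: attempt to get argmax of an empty sequence
```

```bash
python3 - <<'E'
from h import *
t=env.get_image('top'); s=env.get_image('scene')
print(t['pixels'][222:240,400:420].max(2)); print(s['pixels'][218:244:2,185:209].max(2))
hsv=cv2.cvtColor(t['pixels'],cv2.COLOR_RGB2HSV)
m=((hsv[...,1]<70)).astype('uint8'); m[:, :315]=0; m[:,440:]=0; m[:135]=0; m[262:]=0
m=cv2.morphologyEx(m,cv2.MORPH_OPEN,cv2.getStructuringElement(2,(31,31)))
c=max(cv2.findContours(m,0,2)[0],key=cv2.contourArea); p=plane(t,c[:,0],45)[:,:2]
for k in range(6):
    A=np.c_[2*p,np.ones(len(p))]; q=np.linalg.lstsq(A,(p**2).sum(1),rcond=None)[0]; r=np.sqrt(q[2]+q[0]**2+q[1]**2)
    e=np.hypot(*(p-q[:2]).T)-r; p=p[abs(e)<max(2,1.5*e.std())]
print('axis',q[:2],r,len(p),e.std())
crop=cv2.resize(t['pixels'][140:270,315:445,::-1],(560,560),interpolation=3)
crs=cv2.resize(s['pixels'][200:300,170:330,::-1],(800,500),interpolation=3)
cv2.imwrite('pics/tc.png',crop); cv2.imwrite('pics/sc.png',crs)
E
```

```text
[[194 193 193 192 191 189 182 163 135 122 119 119 119 120 118 119 119 119
  119 119]
 [195 194 194 192 193 191 188 179 156 132 120 119 119 119 118 119 118 120
  119 120]
 [195 195 194 192 188 186 183 180 165 139 116 108 112 115 117 120 119 120
  120 120]
 [195 192 187 180 167 161 157 154 141 117  98  93  98 102 111 115 119 120
  116 120]
 [194 182 166 153 137 123 111 106 102  93  84  85  88  92 103 112 118 119
  118 120]
 [183 160 141 128 115  93  72  73  81  83  85  84  86  88  95 106 115 119
  119 119]
 [161 137 123 114  96  70  58  72  82  85  87  85  86  87  89  97 107 117
  120 118]
 [147 123 112 103  81  52  60  78  85  83  86  85  87  87  87  91 104 115
  119 119]
 [143 119 107 101  68  46  59  80  85  86  87  87  85  88  85  90  99 115
  119 123]
 [147 121 108 102  69  46  58  77  85  86  85  86  86  86  86  86  98 114
  120 129]
 [167 136 110 104  75  46  54  71  83  84  87  85  84  86  87  93 102 115
  124 134]
 [182 159 122 107  86  55  49  58  72  81  84  85  86  86 100 110 117 125
  132 139]
 [183 173 138 118 113  93  64  54  61  70  79  86  92 102 124 137 130 133
  139 
[... 1120 characters left out ...]
 120 119 120 118]
 [171 170 162 120  50  22  28  15  23  26  17  22  24  25  24   8  24  82
  116 119 122 118 119 123]
 [171 170 173 166 116  39  17  22  13  23  27  22  21  15  20  24  67 135
  173 156 133 126 117 118]
 [169 170 170 176 165 127  72  48  36  25  27  19  20  47  69  77  76 108
  144 192 226 221 208 195]
 [173 170 168 171 170 168 181 210 176 103  87  92  89  94  94  85  78  99
  122 117 139 152 190 224]
 [170 172 173 171 174 204 227 229 190 128 102 104 100  95  92  98 117 131
  121  92 104 131 157 207]
 [168 171 174 193 218 225 226 221 185 140 123 124 129 129 126 121 115 105
   89  98 120 132 157 204]]
axis [ 582.16536775 -131.65308572] 137.7526727635902 117 0.8919145788695682
```

View pics/tc.png

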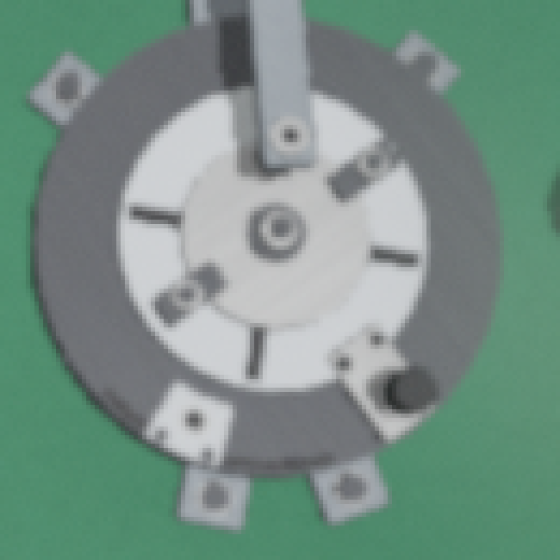

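The top crop shows the bush bore at crop (194,419), about full-frame (359.6,236.8), with the segment's screws below it. The knob is at crop (410,390), about (410,230). The ring fit gives r = 137.75 mm against 138 expected.

```bash
python3 - <<'E'
from h import *
t=env.get_image('top'); s=env.get_image('scene')
ax=np.array([582.2,-131.7])
ks,ss,_=blob(s,(185,218,207,238),80)
kt,st,_=blob(t,(402,224,418,238),100)
print(ks,ss,kt,st)
K=tri(t,kt,s,ks); print('tri',K)
for n,k in(('tri',K),('top',plane(t,kt,108)[0]),('scene',plane(s,ks,101)[0])):
    v=k[:2]-ax; print(n,k,np.hypot(*v),np.arctan2(v[1],v[0]))
g=t['pixels'][231:243,353:367].max(2).astype(float); print(g.astype(int))
w=np.clip(150-g[2:10,2:12],0,None); yy,xx=np.mgrid[233:241,355:365]; b=[(w*xx).sum()/w.sum(),(w*yy).sum()/w.sum()]
B=plane(t,b,45)[0];v=B[:2]-ax;print('bush',b,B,np.hypot(*v),np.arctan2(v[1],v[0]))
for n,u in(('carton',(466,227)),('jar',(473,184)),('jars',(293,191)),('span',(318,283))): print(n,plane(t,u,100 if 'j' in n else 20)[0].round())
E
```

```text
[194.90909091 229.96022727] [188 222  15  16 176] [409.40196078 230.17647059] [403 225  14  11 102]
tri [ 492.28436231 -201.58278614   98.62334816]
tri [ 492.28436231 -201.58278614   98.62334816] 113.87899586375646 -2.48090714130491
top [ 491.4736908  -198.83770633  108.        ] 112.86600370642539 -2.5045206326296308
scene [ 493.99840844 -202.07424915  101.        ] 112.83641121708703 -2.4681459861848496
[[154 185 206 211 209 206 198 185 167 148 142 133 127 123]
 [172 199 209 211 210 210 208 204 196 187 181 167 152 139]
 [187 206 210 211 210 209 208 207 207 206 204 196 186 174]
 [199 209 211 209 207 203 197 197 202 209 210 208 205 199]
 [208 211 211 207 199 184 165 164 183 201 208 210 210 209]
 [210 210 210 206 190 157 122 120 151 186 204 210 210 211]
 [210 210 210 205 186 140 100  98 132 175 201 209 210 210]
 [206 210 210 207 191 155 120 115 142 180 202 210 210 209]
 [190 205 210 209 202 184 164 155 171 194 206 210 211 208]
 [167 199 209 210 208 204 196 191 195 205 209 211 211 207]
 [167 197 209 211 210 209 207 207 207 209 211 210 210 203]
 [182 201 209 211 211 210 210 210 210 209 208 210 209 199]]
bush [np.float64(359.60919540229884), np.float64(237.05747126436782)] [476.74543635 -89.28711472  45.        ] 113.66405690126464 2.7591988391510878
carton [ 513. -366.   20.]
jar [ 609. -356.  100.]
jars [578.  79. 100.]
span [361.  10.  20.]
```

The measurements agree: knob at (491,-201.6), r ≈ 114 against 115 expected. The bush is at r = 113.7, about 1.04 rad clockwise, which is within 0.69–1.11. I'll close along the tangent, which needs a yaw of +0.234, so I'm moving above the knob.

```bash
python3 -m inch '[[0,[0.0147,0.023,0],[0,0,0.0146]],[0,[0.0147,0.023,0],[0,0,0.0146]],[0,[0.0147,0.023,0],[0,0,0.0146]],[0,[0.0147,0.023,0],[0,0,0.0146]],[0,[0.0147,0.023,0],[0,0,0.0146]],[0,[0.0147,0.023,0],[0,0,0.0146]],[0,[0.0147,0.023,0],[0,0,0.0146]],[0,[0.0147,0.023,0],[0,0,0.0146]]]' 40
python3 -m inch '[[0,[0.0147,0.023,0],[0,0,0.0146]],[0,[0.0147,0.023,0],[0,0,0.0146]],[0,[0.0147,0.023,0],[0,0,0.0146]],[0,[0.0147,0.023,0],[0,0,0.0146]],[0,[0.0147,0.023,0],[0,0,0.0146]],[0,[0.0147,0.023,0],[0,0,0.0146]],[0,[0.0147,0.023,0],[0,0,0.0146]],[0,[0.0147,0.023,0],[0,0,0.0146]]]'
python3 - <<'E'
from h import *
im=env.get_image('wrist'); cv2.imwrite('pics/w1.png',im['pixels'][:,:,::-1]); s=env.sense()
print(s['position'],s['tool_rot'],im['origin'],im['orientation'],im['fx'],im['cx'],im['cy'])
np.savez('w1.npz',**im)
E
```

```text
time_s: 1.07
position: [374.0, -385.0, 222.8]
tool_rot: [-0.266, 0.964, -0.0, 0.0]
ft_force: [-0.3, 0.6, -0.5]
width: 87.3
finger_force: 0.0
time_s: 1.73
position: [491.7, -200.9, 222.8]
tool_rot: [-0.322, 0.947, -0.0, 0.0]
ft_force: [0.2, 0.5, -0.1]
width: 87.5
finger_force: 0.0
[ 494.16980566 -198.39104782  222.73112543] [-3.23997776e-01  9.46057014e-01 -1.99938437e-04  1.23569825e-03] [ 428.84922405 -250.5272421   384.54181216] [0.43681871 0.88770463 0.13051696 0.06430567] 339.69635778343644 319.4557610221346 201.16246406369396
```

View pics/w1.png

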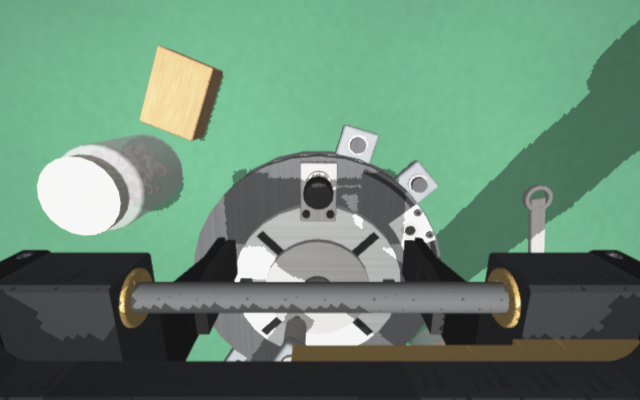

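The wrist view shows the knob at (318,192) and the segment's bore at (410,230), beside the right finger. The arm was still settling in that frame, so I'll take another after a short hold.

```bash
python3 -m inch '[[0,[0,0,0],[0,0,0]],[0,[0,0,0],[0,0,0]],[0,[0,0,0],[0,0,0]],[0,[0,0,0],[0,0,0]],[0,[0,0,0],[0,0,0]],[0,[0,0,0],[0,0,0]],[0,[0,0,0],[0,0,0]],[0,[0,0,0],[0,0,0]]]'
python3 - <<'E'
from h import *
im=env.get_image('wrist'); s=env.sense(); print(s['position'],s['tool_rot'])
ax=np.array([582.2,-131.7])
p=im['pixels']
k,st,_=blob(im,(295,165,342,222),60); print('knob px',k,st)
def rep(n,P): v=P[:2]-ax; print(n,P,np.hypot(*v),np.arctan2(v[1],v[0])%(2*np.pi))
rep('knob',plane(im,k,103)[0])
g=p[218:242,398:424].max(2); print(g)
b,sb,_=blob(im,(400,220,420,240),90); print(b,sb); rep('bush',plane(im,b,44)[0])
cv2.imwrite('pics/w2.png',cv2.resize(p[140:290,180:480,::-1],(800,400),interpolation=3))
E
```

```text
time_s: 2.45
position: [490.9, -202.5, 222.6]
tool_rot: [-0.322, 0.947, -0.0, 0.0]
ft_force: [-0.8, 0.6, -0.7]
width: 86.8
finger_force: 0.0
[ 490.98638318 -202.42179955  222.58115979] [-3.21660725e-01  9.46854993e-01 -3.93584629e-06  1.82650062e-05]
knob px [318.84027778 194.57083333] [305 179  29  32 720]
knob [ 490.73261501 -204.56078248  103.        ] 116.94005361579558 3.81424269441483
[[115 147 171 183 187 197 233 246 246 246 246 246 246 246 247 247 247 246
  236 241 231 235 238 246 246 246]
 [155 180 186 186 186 207 245 246 246 246 246 246 247 247 247 247 247 246
  246 246 246 246 246 246 246 246]
 [182 187 186 184 184 200 241 246 246 246 247 247 247 247 247 247 246 246
  246 246 246 246 246 246 246 247]
 [187 185 185 184 182 193 234 246 246 247 247 247 247 247 246 246 246 246
  246 246 246 246 246 246 247 247]
 [185 184 182 181 181 204 245 246 247 247 247 247 246 246 246 246 246 246
  246 246 246 246 247 246 247 247]
 [183 183 181 180 181 208 246 247 247 246 246 246 245 245 245 244 245 246
  246 247 247 247 247 247 247 246]
 [182 181 181 182 184 210 246 246 246 245 243 241 24
[... 1342 characters left out ...]
4 239 243 245 246 246]
 [166 181 181 181 190 228 242 241 240 239 236 226 224 225 234 235 222 147
  133 134 150 160 204 233 241 246]
 [141 175 179 180 202 244 245 242 240 239 239 237 236 235 236 233 185  81
   50  52  55  59  81 112 176 240]
 [124 162 179 183 207 245 241 231 223 218 216 214 214 212 213 215 143  55
   23  24  25  25  26  34  85 184]
 [ 96 131 177 186 212 244 183 109  93  91  88  88  87  88  99 136  89  37
   23  25  26  24  23  25  40 122]
 [ 88 105 166 198 232 244 142  48  33  31  33  32  31  32  39  54  40  28
   25  26  26  25  26  25  28  71]]
[410.40384615 231.48076923] [407 228   8   8  52]
bush [476.61209696 -91.46632054  44.        ] 112.9936026102655 2.777533339815872
```

View pics/w2.png

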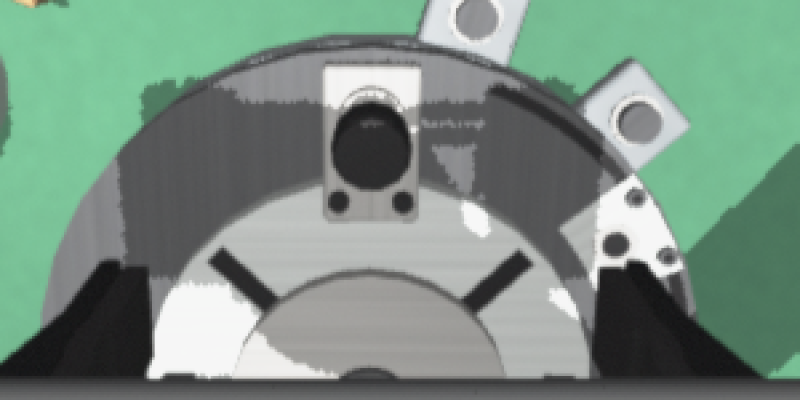

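The wrist view confirms the knob at about (491.8,-202.8) and the bush at 2.76–2.78 rad, 1.03–1.05 rad clockwise. I'll descend and close lightly.

```bash
python3 -m inch '[[0,[0.0008,-0.0004,-0.01],[0,0,0]],[0,[0,0,-0.02],[0,0,0]],[0,[0,0,-0.025],[0,0,0]],[0,[0,0,-0.025],[0,0,0]],[0,[0,0,-0.025],[0,0,0]],[0,[0,0,-0.02],[0,0,0]],[0,[0,0,-0.01],[0,0,0]],[0,[0,0,-0.001],[0,0,0]]]' 4
python3 -m inch '[[0.3,[0,0,0],[0,0,0]],[0.45,[0,0,0],[0,0,0]],[0.55,[0,0,0],[0,0,0]],[0.6,[0,0,0],[0,0,0]],[0.63,[0,0,0],[0,0,0]],[0.65,[0,0,0],[0,0,0]],[0.67,[0,0,0],[0,0,0]],[0.69,[0,0,0],[0,0,0]]]' 4
```

```text
time_s: 3.17
position: [490.2, -202.3, 83.9]
tool_rot: [-0.322, 0.947, 0.001, -0.002]
ft_force: [-0.4, -0.4, 0.2]
width: 86.9
finger_force: 0.0
time_s: 3.83
position: [491.9, -202.6, 86.7]
tool_rot: [-0.322, 0.947, -0.0, 0.0]
ft_force: [-0.5, 0.0, 0.7]
width: 41.6
finger_force: 0.0
```

```bash
python3 -m inch '[[0.72,[0,0,0],[0,0,0]],[0.74,[0,0,0],[0,0,0]],[0.76,[0,0,0],[0,0,0]],[0.78,[0,0,0],[0,0,0]],[0.8,[0,0,0],[0,0,0]],[0.8,[0,0,0],[0,0,0]],[0.8,[0,0,0],[0,0,0]],[0.8,[0,0,0],[0,0,0]]]' 4
```

```text
time_s: 4.5
position: [491.9, -202.6, 86.5]
tool_rot: [-0.322, 0.947, 0.0, -0.0]
ft_force: [-0.2, 0.5, 0.0]
width: 25.7
finger_force: 4.0
```

It's gripped at 25.7 mm with almost no side force. I'll tighten.

```bash
python3 -m inch '[[1,[0,0,0],[0,0,0]],[1,[0,0,0],[0,0,0]],[1,[0,0,0],[0,0,0]],[1,[0,0,0],[0,0,0]],[1,[0,0,0],[0,0,0]],[1,[0,0,0],[0,0,0]],[1,[0,0,0],[0,0,0]],[1,[0,0,0],[0,0,0]]]' 35
```

```text
time_s: 5.17
position: [491.9, -202.6, 86.5]
tool_rot: [-0.322, 0.947, 0.0, -0.0]
ft_force: [0.2, -0.3, -0.3]
width: 25.1
finger_force: 35.0
```

Side force is still about zero. I'll lift 11 mm gently.

```bash
python3 -m inch '[[1,[0,0,0.002],[0,0,0]],[1,[0,0,0.002],[0,0,0]],[1,[0,0,0.002],[0,0,0]],[1,[0,0,0.002],[0,0,0]],[1,[0,0,0.002],[0,0,0]],[1,[0,0,0.0015],[0,0,0]],[1,[0,0,0],[0,0,0]],[1,[0,0,0],[0,0,0]]]'
python3 - <<'E'
from h import *
ax=np.array([582.2,-131.7]); s=env.sense(); p=s['position']; v=p[:2]-ax; r=np.hypot(*v); a=np.arctan2(v[1],v[0])
print(p,s['ft_force'],r,a%(2*np.pi))
# waypoints: from TCP about axis, smooth profile, total .95 rad in 16 rows
n=20; u=np.linspace(0,1,n+1); th=a-0.95*(3*u**2-2*u**3); q=np.c_[np.cos(th),np.sin(th)]*r
for d,w in zip(np.diff(q,axis=0)/1000,np.diff(th)): print(d.round(4),w.round(4))
E
```

```text
time_s: 5.83
position: [491.8, -202.4, 97.8]
tool_rot: [-0.322, 0.947, 0.0, -0.0]
ft_force: [3.2, -0.4, -11.7]
width: 24.8
finger_force: 35.0
[ 491.75430127 -202.41738105   97.78204238] [  3.16986551  -0.41566017 -11.65204647] 114.81015809371577 3.8051846743240816
[-0.0005  0.0006] -0.0069
[-0.0014  0.0018] -0.0197
[-0.0021  0.0029] -0.0311
[-0.0026  0.0039] -0.0411
[-0.0029  0.0049] -0.0496
[-0.003   0.0058] -0.0568
[-0.003   0.0065] -0.0625
[-0.0027  0.0072] -0.0667
[-0.0023  0.0076] -0.0696
[-0.0018  0.0079] -0.071
[-0.0012  0.0081] -0.071
[-0.0007  0.008 ] -0.0696
[-0.0001  0.0077] -0.0667
[0.0004 0.0072] -0.0625
[0.0007 0.0065] -0.0568
[0.0009 0.0056] -0.0496
[0.001  0.0046] -0.0411
[0.0009 0.0035] -0.0311
[0.0006 0.0022] -0.0197
[0.0002 0.0008] -0.0069
```

The pull is 11.7 N, so the pin is out at about 11.3 mm. I'll start the turn.

```bash
python3 -m inch '[[1,[-0.0005,0.0006,0],[0,0,-0.007]],[1,[-0.0014,0.0018,0],[0,0,-0.02]],[1,[-0.0021,0.0029,0],[0,0,-0.031]],[1,[-0.0026,0.0039,0],[0,0,-0.041]],[1,[-0.0029,0.0049,0],[0,0,-0.05]],[1,[-0.003,0.0058,0],[0,0,-0.057]],[1,[-0.003,0.0065,0],[0,0,-0.0625]],[1,[-0.0027,0.0072,0],[0,0,-0.067]]]'
python3 -c "
from h import *
p=env.sense();v=p['position'][:2]-np.array([582.2,-131.7]);print(np.hypot(*v),np.arctan2(v[1],v[0])%6.28319,p['position'],p['ft_force'])"
```

```text
time_s: 6.5
position: [474.4, -168.7, 98.4]
tool_rot: [-0.158, 0.988, -0.0, 0.001]
ft_force: [5.5, -0.5, -11.9]
width: 25.0
finger_force: 35.0
114.00591323294329 3.4723677031877895 [ 474.37406982 -168.72589679   98.37516635] [  5.45356663  -0.50022591 -11.85420793]
```

```bash
python3 -m inch '[[1,[-0.0023,0.0076,0],[0,0,-0.0696]],[1,[-0.0018,0.0079,0],[0,0,-0.071]],[1,[-0.0012,0.0081,0],[0,0,-0.071]],[1,[-0.0007,0.008,0],[0,0,-0.0696]],[1,[-0.0001,0.0077,0],[0,0,-0.0667]],[1,[0.0004,0.0072,0],[0,0,-0.0625]],[1,[0.0007,0.0065,0],[0,0,-0.0568]],[1,[0.0009,0.0056,0],[0,0,-0.0496]]]'
python3 -m inch '[[1,[0.001,0.0046,0],[0,0,-0.0411]],[1,[0.0009,0.0035,0],[0,0,-0.0311]],[1,[0.0006,0.0022,0],[0,0,-0.0197]],[1,[0.0002,0.0008,0],[0,0,-0.0069]],[1,[0,0,0],[0,0,0]],[1,[0,0,0],[0,0,0]],[1,[0,0,0],[0,0,0]],[1,[0,0,0],[0,0,0]]]'
python3 -c "
from h import *
p=env.sense();v=p['position'][:2]-np.array([582.2,-131.7]);a=np.arctan2(v[1],v[0])%6.28319;print(np.hypot(*v),a,p['position'],p['ft_force'])
for d in (.5,1,2): t=[np.sin(a),-np.cos(a)];print(d,np.array(t)*d)
"
```

```text
time_s: 7.17
position: [471.4, -110.4, 99.0]
tool_rot: [0.099, 0.995, -0.0, 0.002]
ft_force: [7.8, -4.0, -12.5]
width: 25.2
finger_force: 35.0
time_s: 7.83
position: [474.2, -99.5, 98.9]
tool_rot: [0.147, 0.989, -0.0, 0.002]
ft_force: [6.5, -2.8, -13.0]
width: 25.2
finger_force: 35.0
112.67044567819926 2.8521803226929068 [474.21532038 -99.54508906  98.92941497] [  6.47766477  -2.83398372 -12.96506546]
0.5 [0.14269452 0.47920588]
1 [0.28538905 0.95841176]
2 [0.57077809 1.91682351]
```

Correcting both camera estimates by their knob error puts the bush at about (476.7,-90.1), 9.7 mm further on. I'll move to about 4 mm short of it and lower until the nose rides on the ring.

```bash
python3 -m inch '[[1,[0.0005,0.0015,-0.001],[0,0,-0.014]],[1,[0.0005,0.0018,-0.001],[0,0,-0.016]],[1,[0.0004,0.0014,-0.001],[0,0,-0.012]],[1,[0.0002,0.0007,-0.0007],[0,0,-0.006]],[1,[0,0,-0.0005],[0,0,0]],[1,[0,0,-0.0005],[0,0,0]],[1,[0,0,-0.0005],[0,0,0]],[1,[0,0,-0.0001],[0,0,0]]]'
python3 -c "
from bench import env
p=env.sense();print(p['position'],p['ft_force'])"
```

```text
time_s: 8.5
position: [476.0, -94.3, 94.0]
tool_rot: [0.171, 0.985, -0.0, 0.002]
ft_force: [6.2, -2.9, -10.6]
width: 24.9
finger_force: 35.0
[475.97432372 -94.32521327  94.00245793] [  6.19042265  -2.88501376 -10.55673982]
```

The spring still carries the load at z = 94.0, so the nose isn't on the face yet. I'll lower a bit more.

```bash
python3 -m inch '[[1,[0,0,-0.0005],[0,0,0]],[1,[0,0,-0.0005],[0,0,0]],[1,[0,0,0],[0,0,0]],[1,[0,0,0],[0,0,0]],[1,[0,0,0],[0,0,0]],[1,[0,0,0],[0,0,0]],[1,[0,0,0],[0,0,0]],[1,[0,0,0],[0,0,0]]]'
```

```text
time_s: 9.17
position: [476.1, -94.2, 93.3]
tool_rot: [0.171, 0.985, 0.0, 0.003]
ft_force: [6.0, -2.0, -8.6]
width: 24.7
finger_force: 35.0
```

```bash
python3 -m inch '[[1,[0,0,-0.0005],[0,0,0]],[1,[0,0,-0.0005],[0,0,0]],[1,[0,0,0],[0,0,0]],[1,[0,0,0],[0,0,0]],[1,[0,0,0],[0,0,0]],[1,[0,0,0],[0,0,0]],[1,[0,0,0],[0,0,0]],[1,[0,0,0],[0,0,0]]]'
```

```text
time_s: 9.83
position: [476.3, -93.5, 92.1]
tool_rot: [0.171, 0.985, 0.001, 0.003]
ft_force: [6.4, 0.2, -4.4]
width: 25.0
finger_force: 35.0
```

The knob has moved 0.7 mm forward by itself and the side force has flipped sign, so the nose seems to be dropping over the lip of the bush. I'll edge forward.

```bash
python3 -m inch '[[1,[0.0001,0.0003,0],[0,0,-0.003]],[1,[0.0001,0.0003,0],[0,0,-0.003]],[1,[0.0001,0.0004,0],[0,0,-0.003]],[1,[0,0,0],[0,0,0]],[1,[0,0,0],[0,0,0]],[1,[0,0,0],[0,0,0]],[1,[0,0,0],[0,0,0]],[1,[0,0,0],[0,0,0]]]'
```

```text
time_s: 10.5
position: [476.5, -92.9, 91.7]
tool_rot: [0.175, 0.985, 0.0, 0.003]
ft_force: [7.7, -2.1, -7.2]
width: 25.2
finger_force: 35.0
```

```bash
python3 -m inch '[[1,[0.0001,0.0003,0],[0,0,-0.003]],[1,[0.0001,0.0003,0],[0,0,-0.003]],[1,[0.0001,0.0004,0],[0,0,-0.003]],[1,[0,0,0],[0,0,0]],[1,[0,0,0],[0,0,0]],[1,[0,0,0],[0,0,0]],[1,[0,0,0],[0,0,0]],[1,[0,0,0],[0,0,0]]]'
```

```text
time_s: 11.17
position: [476.7, -92.3, 91.5]
tool_rot: [0.18, 0.984, 0.0, 0.003]
ft_force: [7.5, -4.6, -10.3]
width: 25.2
finger_force: 35.0
```

The gripper now carries the whole spring load at z = 91.5, about 3 mm below riding height, with only normal drag, so the pin hangs free in the bush. I'll lower a further 2 mm and back off the radial load a little.

```bash
python3 -m inch '[[1,[0.0003,0,-0.0005],[0,0,0]],[1,[0.0003,0,-0.0005],[0,0,0]],[1,[0.0002,0,-0.0005],[0,0,0]],[1,[0.0002,0,-0.0005],[0,0,0]],[1,[0,0,0],[0,0,0]],[1,[0,0,0],[0,0,0]],[1,[0,0,0],[0,0,0]],[1,[0,0,0],[0,0,0]]]'
```

```text
time_s: 11.83
position: [476.8, -92.2, 89.2]
tool_rot: [0.18, 0.984, -0.0, 0.001]
ft_force: [6.6, -3.2, -9.9]
width: 24.9
finger_force: 35.0
```

It still moves freely. I'll lower a little more, then open.

```bash
python3 -m inch '[[1,[0.0003,0,-0.0005],[0,0,0]],[1,[0.0002,0,-0.0005],[0,0,0]],[1,[0.0002,0,-0.0005],[0,0,0]],[1,[0,0,0],[0,0,0]],[0.6,[0,0,0],[0,0,0]],[0.4,[0,0,0],[0,0,0]],[0.3,[0,0,0],[0,0,0]],[0.3,[0,0,0],[0,0,0]]]'
python3 -m inch '[[0.2,[0,0,0],[0,0,0]],[0.2,[0,0,0],[0,0,0]],[0,[0,0,0],[0,0,0]],[0,[0,0,0],[0,0,0]],[0,[0,0,0],[0,0,0]],[0,[0,0,0.005],[0,0,0]],[0,[0,0,0.01],[0,0,0]],[0,[0,0,0.015],[0,0,0]]]'
```

```text
time_s: 12.5
position: [475.7, -91.9, 87.7]
tool_rot: [0.18, 0.984, -0.0, -0.0]
ft_force: [0.2, 0.4, 0.2]
width: 44.3
finger_force: 0.0
time_s: 13.17
position: [475.2, -92.0, 116.8]
tool_rot: [0.18, 0.984, -0.0, -0.002]
ft_force: [-0.6, -0.4, 0.3]
width: 86.1
finger_force: 0.0
```

```bash
python3 -m inch '[[0,[0,0,0.02],[0,0,0]],[0,[0,0,0.025],[0,0,0]],[0,[0,0,0.025],[0,0,0]],[0,[0,0,0.02],[0,0,0]],[0,[0,0,0.015],[0,0,0]],[0,[0,0,0.005],[0,0,0]],[0,[0,0,0],[0,0,0]],[0,[0,0,0],[0,0,0]]]'
python3 - <<'E'
from h import *
s=env.get_image('scene'); w=env.get_image('wrist'); t=env.get_image('top')
a=cv2.resize(s['pixels'][190:310,170:330],(533,400),interpolation=3); b=cv2.resize(w['pixels'][130:290,200:440],(600,400),interpolation=3)
cv2.imwrite('pics/end.png',cv2.resize(np.hstack([a,b]),(800,282))[:,:,::-1])
np.savez('end.npz',s=s['pixels'],t=t['pixels'],w=w['pixels'])
g=s['pixels'].max(2); print(env.sense()['position'])
n,l,st,c=cv2.connectedComponentsWithStats((g[200:250,190:260]<60).astype('uint8')); print(st[1:]+[190,200,0,0,0],c[1:]+[190,200])
E
```

```text
time_s: 13.83
position: [475.7, -91.8, 226.6]
tool_rot: [0.18, 0.984, 0.0, -0.001]
ft_force: [-0.3, 0.5, 0.5]
width: 87.3
finger_force: 0.0
[475.45077136 -91.90261803 225.91128646]
[[239 200  12  11 112]
 [216 215  22  10  45]
 [252 225   3   3   6]
 [213 226   1   1   1]
 [241 226   3   3   7]
 [219 239   8   7  17]
 [200 244   3   3   5]] [[244.83035714 204.53571429]
 [226.24444444 219.37777778]
 [253.16666667 225.66666667]
 [213.         226.        ]
 [241.71428571 227.        ]
 [222.05882353 241.88235294]
 [201.2        245.        ]]
```

View pics/end.png

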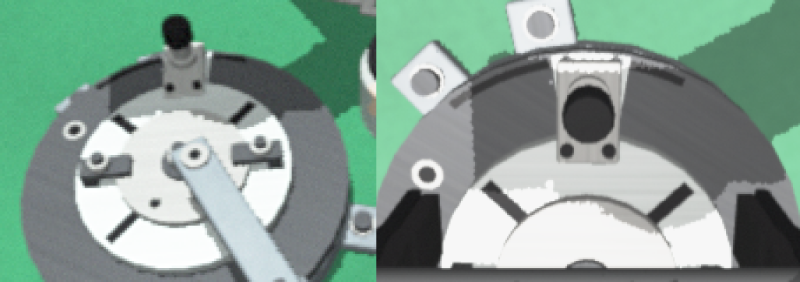

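The picture shows the lug now over the segment, with the knob low at about (589,112) in the right panel and the first bush uncovered. I'll check the knob's height numerically, wrist against scene view, the same way at start and end.

```bash
python3 - <<'E'
from h import *
w0=dict(np.load('w1.npz')); s0=None
w=env.get_image('wrist'); s=env.get_image('scene')
ks,ss,_=blob(s,(230,180,262,214),80); kw,sw,_=blob(w,(295,165,342,222),60)
print(ks,ss,kw,sw); K=tri(w,kw,s,ks); print('end knob (wrist+scene)',K)
# start frame: settled wrist px/pose from the log; scene px as measured at start
from scipy.spatial.transform import Rotation as R
# wrist camera pose at the settled start, carried over from the present tool->camera transform
st=env.sense(); T=R.from_quat(st['tool_rot']); off=T.inv().apply(w['origin']-st['position']); q=T.inv()*R.from_quat(w['orientation'])
T0=R.from_quat([-.32166,.946855,0,0]); a=dict(w); a['origin']=np.array([490.99,-202.42,222.58])+T0.apply(off); a['orientation']=(T0*q).as_quat()
print('start knob',tri(a,[318.84,194.57],s,[194.909,229.96]))
for n,im,k in(('s',s,ks),('w',w,kw)): print(n,[plane(im,k,z)[0].round(1) for z in(97,100,109)])
e=np.load('end.npz')['s'].astype(int); 
import cv2
i0=cv2.imread('pics/scene0.png')[:,:,::-1].astype(int)
d=abs(e-i0).max(2)
for n,(x0,y0,x1,y1) in dict(jar_tall=(100,290,172,360),carton=(104,268,152,300),jar_short=(320,198,368,255),spanner=(268,172,342,200)).items(): print(n,(d[y0:y1,x0:x1]>40).mean().round(3))
E
```

```text
[244.82876712 203.60958904] [239 197  13  15 146] [319.82411348 194.27375887] [306 179  29  31 705]
end knob (wrist+scene) [476.35546623 -92.25779108  99.47509486]
start knob [ 492.47577063 -202.82414007   98.87228412]
s [array([474.6, -90.8,  97. ]), array([477.1, -91.3, 100. ]), array([484.6, -92.8, 109. ])]
w [array([476.8, -93.5,  97. ]), array([476. , -93.3, 100. ]), array([473.7, -92.4, 109. ])]
jar_tall 0.028
carton 0.16
jar_short 0.111
spanner 0.509
```

The knob is back at its home height: 99.5 mm against 98.9 mm at the start by the same method. It is also at the bush, and the robot is clear. The larger image differences at the spanner are the arm's shadow, and nothing went near it. I'm handing in.

```bash
python3 -c "
from bench import env
print(env.job_done())"
```

```text
the job is handed in; nothing more can be done
None
```

The table is turned about 1.03 rad clockwise, and by camera the pin is home in the next bush (knob within 0.6 mm of its starting height); the knob is released, the robot went near none of the bystanders, and the job was handed in at about 14 s with no verdict returned.

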